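Set out the stamping corner of a bank teller's desk

TASK

Set out the stamping corner for the shift, 'behind' and 'in front' meaning the far side and the near side as the robot sees them: lay the ink pad flat on the desk midway between the slip pad and the calculator, level with them in the row and with its long sides running the same way as the calculator's, and only once it lies there stand the round stamp upright in the middle of it. Stand the glue stick upright on the desk just behind the ink pad, centred on it with about a finger's breadth between, and stand the bar stamp upright on the desk just in front of the calculator, centred, about a finger's breadth off and with its long side along the calculator's front edge. Do not tip over either stamp or the glue stick on the way, and leave the clip tin and the coin tube where they are.

Things in the scene. Friction and masses are not known exactly. Their poses are not given: they have to be found in the camera images.
- ink_pad: Loose ink pad: a flat grey plastic block with a darker felt top, 90 (its x) x 60 (its y) x 20 mm high, about 0.14 kg, solid and flat on top. Origin at the centre of its underside, z up. Can be gripped across its 60 mm width. Starts on the desk at one side, at any yaw.
- round_stamp: Loose round rubber stamp of dark turned wood, standing upright, 75 mm high, about 0.09 kg: round base 40 mm across and 18 mm high, a neck 20 mm across from 18 to 34 mm, then a cylindrical handle 28 mm across from 34 to 75 mm with rounded rims. Origin at the centre of its underside, z up along its axis; its yaw means nothing.
- bar_stamp: Loose bar stamp (oblong line stamp) of dark wood, standing upright, 62 mm high, about 0.09 kg: oblong base 22 (its x) x 60 (its y, the long side) x 20 mm high, with an upright block handle 16 (x) x 40 (y) mm on it from 20 to 62 mm. Origin at the centre of its underside, z up. Starts at any yaw.
- glue_stick: Loose glue stick standing upright: a white and blue cylinder 30 mm across and 110 mm high with a blue cap on top, about 0.06 kg. Origin at the centre of its underside, z up along its axis; its yaw means nothing.
- slip_pad: Pad of white paying-in slips on a blue backing with a blue binding bar at the far end, fixed to the desk, 130 (its x) x 80 (its y) x 14 mm high. Origin at the centre of its underside; x points along its length away from the robot (turned at most 0.2 rad). It stands beside the calculator, their centres about 240 mm apart, roughly parallel; which of the two is on the left changes.
- calculator: Black desk calculator fixed to the desk, 130 (its x) x 80 (its y) x 23 mm high, keys at its front (near, -x) end and a greenish display at its far end. Origin at the centre of its underside; x points along its length away from the robot (turned at most 0.25 rad). Its front edge lies at x = -65 mm in its own frame.
- clip_tin: Bystander, loose: closed round metal tin 54 mm across and 24 mm high, at the outer edge of the things on the left or right. Origin at the centre of its underside.
- coin_tube: Bystander, loose: paper-wrapped roll of coins standing upright, 27 mm across and 55 mm high, at the outer edge of the things on the left or right. Origin at the centre of its underside.

How it is judged:
On the way, in this order (a step that is already met when the one before it is completed fails the run):
1. the ink pad lies released midway between the slip pad and the calculator (horizontal distance between ink_pad and slip_pad below 0.136 m and horizontal distance between ink_pad and calculator below 0.136 m and x of ink_pad in the frame of calculator between -0.03 and 0.03 m and x of ink_pad in the frame of slip_pad between -0.03 and 0.03 m and angle between the x axis of ink_pad and the x axis of calculator, either way round below 0.2 rad and angle between ink_pad's own z axis and vertical below 0.08 rad and height (world z) of ink_pad below 0.005 m and linear speed of ink_pad below 0.03 m/s and angular speed of ink_pad below 0.3 rad/s and contact force between the fingers and ink_pad below 0.05 N), for 0.2 s.
2. then the round stamp stands released on the middle of the ink pad (horizontal distance between round_stamp and ink_pad below 0.015 m and z of round_stamp in the frame of ink_pad between 0.016 and 0.024 m and angle between round_stamp's own z axis and vertical below 0.1 rad and linear speed of round_stamp below 0.03 m/s and angular speed of round_stamp below 0.3 rad/s and contact force between the fingers and round_stamp below 0.05 N), for 0.2 s.
At the end, for the whole second after the job is handed in: At rest: ink pad within 136 mm of slip pad and calculator, level within 30, parallel within 0.2 rad; round stamp upright on its middle (15); glue stick upright behind it, off-line < 18, gap 0-50; bar stamp upright, 0-50 in front of the calculator, off-line < 18, parallel within 0.25 rad (all of step 1 and all of step 2 and y of glue_stick in the frame of ink_pad between -0.018 and 0.018 m and (x of glue_stick in the frame of ink_pad above 0.06 m or x of glue_stick in the frame of ink_pad below -0.06 m) and x of glue_stick in the frame of ink_pad between -0.11 and 0.11 m and x of glue_stick in the frame of calculator above 0.03 m and angle between each of glue_stick, bar_stamp's own z axis and vertical below 0.1 rad and height (world z) of each of glue_stick, bar_stamp below 0.005 m and linear speed of each of glue_stick, bar_stamp below 0.03 m/s and angular speed of each of glue_stick, bar_stamp below 0.3 rad/s and contact force between the fingers and glue_stick below 0.05 N and y of bar_stamp in the frame of calculator between -0.018 and 0.018 m and x of bar_stamp in the frame of calculator between -0.125 and -0.074 m and angle between the y axis of bar_stamp and the y axis of calculator, either way round below 0.25 rad and contact force between the fingers and bar_stamp below 0.05 N); the robot touches nothing.
It fails at once if the clip tin is moved by more than 25 mm (distance of clip_tin from where it was at the start of the episode above 0.025 m).
It fails at once if the coin tube is moved by more than 25 mm (distance of coin_tube from where it was at the start of the episode above 0.025 m).
It fails at once if a stamp or the glue stick is tipped over (more than 0.8 rad) (angle between any of round_stamp, bar_stamp, glue_stick's own z axis and vertical above 0.8 rad).
It also fails if it takes over 104 s, if anything falls off the work surface, if the arm or the gripper's body presses on something with over 40 N, if the wrist force passes 120 N, or if a joint passes its speed limit or range.

ROBOT

A 6-joint arm with a two-finger parallel gripper is mounted at the origin on the work surface. World frame = base frame: x ahead of the robot, y to its left, z up, the work surface at z = 0. Lengths are in m, angles in rad, forces in N, time in s.
With the tool pointing down it reaches from about 0.4 to 0.825 m from the base axis. Payload 7 kg.
Tool frame: the origin (TCP) lies at the very end of the fingers, on their centre line; the grasp point (between the pads) lies 19 mm behind it; z points along the fingers, x is the direction in which the jaws open and shut, and the axes are right-handed (so a half turn about z gives the same grasp; the last joint's range is limited). The gripper opens to 88 mm and grips with 3 to 60 N. Pads are 19 mm wide; open, the fingers measure 130 mm over their backs; the gripper's body (78 mm by 193 mm) begins 47 mm behind the grasp point.
Start: joints at [-0.919, 0.359, 0.012, 0, -1.224, -0.288], TCP at [0.24, -0.631, 0.227] pointing down, gripper open.
Joint ranges: [-3.07, 3.07], [-1.43, 2.12], [-1.02, 1.25], [-3.03, 1.67], [-3.05, -0], [-3.03, 3.03]. Speed limits (rad/s): [2.39, 2.39, 3.01, 3.14, 3.14, 3.14].

INTERFACE

Orientations are given as [roll, pitch, yaw] about the fixed x, y, z axes, in that order (R = Rz(yaw) Ry(pitch) Rx(roll)).
In Python, from station import telemetry, grab_frame, arm, regions_of, pinpoint gives the robot as it stands. The module is installed in compiled form; this text tells all that it offers.
- The arm moves only by the shell command python3 -m inch 'ROWS' [FORCE]. ROWS is text: rows parted by semicolons, each of 7 numbers parted by spaces: the opening, from 0 (shut) to 1 (fully open), then the shift along the world's x, y, z in cm, then the turn, a rotation vector about the world's x, y, z in degrees. A call has 1 to 12 rows; each row is the pose to reach, as a shift and turn from the pose measured when the call began; what a row does not reach only later rows make up. A row lasts 1/8 s, in which the tool goes at most 62.5 mm and 10.7 degrees, less where a joint would pass 70% of its speed; a pose out of reach is approached as far as the arm can. A call with a gripper value outside its range is refused whole. The fingers move at their own pace and stop on an object; FORCE is the grip in N (left out, the last holds). Time passes only in rows, so rows that repeat a pose let the fingers close. It gives the time, the measured TCP pose, the force and the opening at its end, in the units of the state.
- telemetry.get_state(): the state, without advancing time (a new reading comes with each control period).
- grab_frame(name): name is "scene" or "top" or "wrist"; returns a dict with "pixels" (420x560x3 uint8, red, green, blue), "fx", "fy", "cx", "cy" (pixels), "R" (3x3) and "t" (3): a world point X has camera coordinates R X + t. Camera axes: x right, y down, z forward; pixel columns grow to the right and rows downward; lengths in m; the calibration is good to about 2 mm. A picture is of the moment at which its call begins. There is no depth.
- arm.job_done(): hands the job in, once; it reports no verdict.
Trained networks look in the newest picture that a camera, given by its name, has taken for a name from the list of things; names that differ only in an ending like _2 or _b are one class to them, and where a whole thing is asked for, a point or a joint stands for the part that bears it (a point fixed in the world has none). Each returns a list of dicts, best first, with "p" (0 to 1); they miss things now and then, are a little off and sometimes report something else, mostly with a low value. They report only what shows in the picture. A call takes as long as a camera call.
- regions_of(camera, name): "pixels" (420x560 bool, what is visible of it) and "bbox" ([left, top, right, bottom] in pixels, round what is visible of it).
- pinpoint(camera, name): "location" ([column, row] in pixels: a listed point, or the origin of a listed thing).
The state is a dict: "t": time; "q": joint angles; "qd": joint speeds; "joint_efforts": joint torques, N m; "eef_pos": TCP position; "ee_rot": TCP orientation; "force": force on the tool from outside, world axes, zero at the start; "moment": the same for the moment, N m; "width": finger opening in m.
Only numpy, scipy, OpenCV 4.12 (cv2) and the standard library are available. Lean on these libraries where they do the work, as an engineer would, in place of code of your own. Each camera call takes 0.05 s, during which the arm holds its last target. There are 200 camera calls.

## Working session

There is one attempt and no reset: what is moved stays moved. The work goes in short steps, Python scripts to look and compute and a shell command to move; the robot and the scene stay as the last step left them, time stands still between calls to the robot, and variables do not carry over. Pictures are saved under pics/ and viewed, about 12 in all and at most 16, crops included, and the job is handed in when it is done.

```bash
mkdir -p pics; cat > h.py <<'E'
import numpy as np, cv2
from station import telemetry, grab_frame, arm, regions_of, pinpoint
def ray(f,px):
    d=np.array([(px[0]-f['cx'])/f['fx'],(px[1]-f['cy'])/f['fy'],1.0])
    R=np.array(f['R']);return -R.T@np.array(f['t']),R.T@d
def onz(f,px,z=0.):
    o,d=ray(f,px);return o+d*(z-o[2])/d[2]
def tri(f1,p1,f2,p2):
    o1,d1=ray(f1,p1);o2,d2=ray(f2,p2)
    d1/=np.linalg.norm(d1);d2/=np.linalg.norm(d2)
    s=np.linalg.lstsq(np.c_[d1,-d2],o2-o1,rcond=None)[0]
    a=o1+s[0]*d1;b=o2+s[1]*d2
    return (a+b)/2,np.linalg.norm(a-b)
def proj(f,X):
    c=np.array(f['R'])@np.array(X)+np.array(f['t']);return np.array([f['fx']*c[0]/c[2]+f['cx'],f['fy']*c[1]/c[2]+f['cy']])
def save(f,n): cv2.imwrite('pics/'+n+'.png',np.ascontiguousarray(f['pixels'][:,:,::-1]))
N=['ink_pad','round_stamp','bar_stamp','glue_stick','slip_pad','calculator','clip_tin','coin_tube']
E
python3 - <<'E'
from h import *
np.set_printoptions(precision=3,suppress=True)
F={c:grab_frame(c) for c in('top','scene')}
for c in F: save(F[c],c+'0')
print({c:(onz(F[c],(280,210)),ray(F[c],(0,0))[0]) for c in F})
for n in N:
    P={}
    for c in F:
        r=pinpoint(c,n); P[c]=r[0]['location'] if r else None
        print(n,c,[(np.round(x['location']),round(x['p'],2)) for x in r[:2]], onz(F[c],P[c]) if r else '')
    if all(v is not None for v in P.values()): print('   tri',*tri(F['top'],P['top'],F['scene'],P['scene']))
    r=regions_of('top',n)
    if r:
        m=r[0]['pixels'].astype(np.uint8);ct=max(cv2.findContours(m,0,1)[0],key=cv2.contourArea)
        b=cv2.boxPoints(cv2.minAreaRect(ct)); print('   box',r[0]['bbox'],b.round().tolist())
print(telemetry.get_state())
E
```

```text
{'top': (array([0.522, 0.017, 0.   ]), array([0.469, 0.007, 1.027])), 'scene': (array([ 0.487, -0.01 ,  0.   ]), array([1.41 , 0.418, 0.826]))}
ink_pad top [(array([415., 190.]), 0.97)] [ 0.573 -0.338  0.   ]
ink_pad scene [(array([162., 201.]), 0.95)] [ 0.59 -0.33  0.  ]
   tri [ 0.575 -0.344 -0.015] 0.0008886415565473539
   box [397.6, 177.7, 430.9, 202.7] [[395.0, 181.0], [431.0, 177.0], [434.0, 200.0], [398.0, 204.0]]
round_stamp top [(array([154., 232.]), 0.68)] [0.465 0.35  0.   ]
round_stamp scene [(array([410., 238.]), 0.47)] [0.453 0.343 0.   ]
   tri [0.466 0.345 0.012] 0.0021960373957869354
   box [139.9, 225.5, 163.2, 246.0] [[141.0, 229.0], [162.0, 229.0], [162.0, 243.0], [141.0, 243.0]]
bar_stamp top [(array([423., 240.]), 0.61)] [ 0.44  -0.357  0.   ]
bar_stamp scene [(array([181., 173.]), 0.86)] [ 0.45  -0.361  0.   ]
   tri [ 0.442 -0.363 -0.007] 0.008246828409872271
glue_stick top [(array([155., 192.]), 0.85)] [0.572 0.348 0.   ]
glue_stick scene [(array([400., 273.]), 0.77), (array([180., 174.]), 0.31)] [0.584 0.349 0.   ]
   tri [ 0.574  0.35  -0.01 ] 0.0030424631
[... 960 characters left out ...]
.0]]
coin_tube top [(array([121., 211.]), 0.7)] [0.523 0.438 0.   ]
coin_tube scene [(array([441., 266.]), 0.58)] [0.521 0.433 0.   ]
   tri [0.523 0.435 0.004] 0.003906390059459037
   box [110.4, 204.1, 128.5, 215.6] [[109.0, 206.0], [127.0, 206.0], [127.0, 216.0], [109.0, 216.0]]
{'t': 1.3, 'q': array([-0.919,  0.359,  0.012, -0.   , -1.224, -0.288]), 'qd': array([-0.001, -0.001, -0.001,  0.   ,  0.   ,  0.001]), 'joint_efforts': array([ -0.   , -58.238,  29.328,   7.002,   0.012,  -0.   ]), 'eef_pos': array([ 0.24 , -0.631,  0.227]), 'ee_rot': array([ 3.142, -0.   ,  1.935]), 'force': array([ 0.498,  0.5  , -0.289]), 'moment': array([-0.023,  0.005,  0.017]), 'width': 0.08759323714336822}
```

View pics/top0.png

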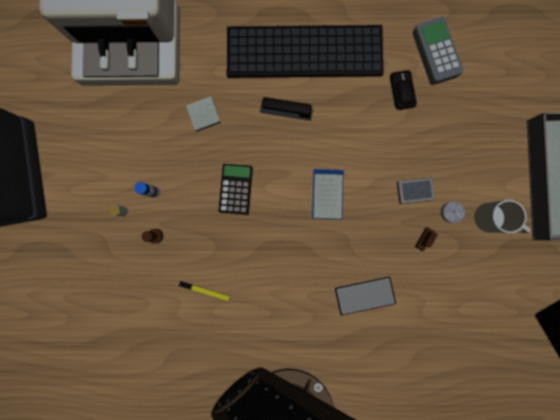

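View pics/scene0.png

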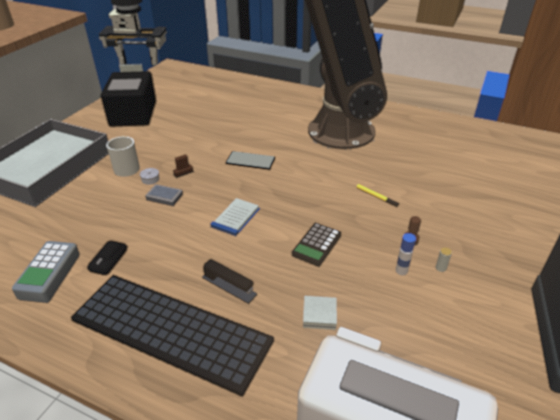

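Detections agree with the pictures: ink pad top(416,190), bar stamp (427,238), tin (454,212), round stamp (152,236), glue (147,190), coin tube (118,211), calculator (236,189), slip pad (328,195). I'll move over the ink pad first, jaws across its width.

```bash
python3 -m inch '1 33.3 29 0 0 0 75;1 33.3 29 0 0 0 75;1 33.3 29 0 0 0 75;1 33.3 29 0 0 0 75;1 33.3 29 0 0 0 75;1 33.3 29 0 0 0 75;1 33.3 29 0 0 0 75;1 33.3 29 0 0 0 75;1 33.3 29 0 0 0 75;1 33.3 29 0 0 0 75'
cat > look.py <<'E'
from h import *
import sys
np.set_printoptions(precision=3,suppress=True)
# usage: look.py pic name:z ...   (z = height of the outline seen)
f=grab_frame('wrist'); save(f,sys.argv[1]); s=telemetry.get_state()
print('tcp',s['eef_pos'],np.degrees(s['ee_rot']),s['t'],'cam',ray(f,(0,0))[0])
for a in sys.argv[2:]:
    n,z=a.split(':');z=float(z)
    r=pinpoint('wrist',n)
    if r: print(n,'pin',np.round(r[0]['location']),round(r[0]['p'],2),onz(f,r[0]['location']))
    r=regions_of('wrist',n)
    if r:
        m=r[0]['pixels'].astype(np.uint8);ct=max(cv2.findContours(m,0,1)[0],key=cv2.contourArea)
        W=np.array([onz(f,p[0],z)[:2] for p in ct],np.float32)
        c,wh,ang=cv2.minAreaRect(W)
        if wh[0]<wh[1]: ang+=90
        print('   region',round(r[0]['p'],2),np.round(r[0]['bbox']),'centre',np.array(c),'size',sorted(wh),'long-axis deg',round((ang+90)%180-90,1))
E
python3 look.py w1 ink_pad:.02 bar_stamp:.062 clip_tin:.024
```

```text
t: 2.55
eef_pos: [0.5723, -0.3416, 0.2266]
ee_rot: [-3.142, -0.0, -3.041]
force: [-0.7, 0.0, 1.3]
width: 0.0878
tcp [ 0.572 -0.342  0.227] [-179.993    0.006 -174.266] 2.6 cam [ 0.581 -0.424  0.385]
ink_pad pin [283. 178.] 0.76 [ 0.572 -0.339  0.   ]
   region 0.57 [255. 146. 312. 222.] centre [ 0.571 -0.337] size [0.06048107519745827, 0.09143134206533432] long-axis deg -84.3
bar_stamp pin [389. 174.] 0.61 [ 0.445 -0.357  0.   ]
   region 0.7 [365. 154. 423. 201.] centre [ 0.46  -0.363] size [0.019501985982060432, 0.06677752733230591] long-axis deg -31.1
clip_tin pin [338. 108.] 0.79 [ 0.518 -0.427  0.   ]
   region 0.83 [314.  83. 369. 132.] centre [ 0.515 -0.429] size [0.05435461923480034, 0.05478156730532646] long-axis deg -37.4
```

View pics/w1.png

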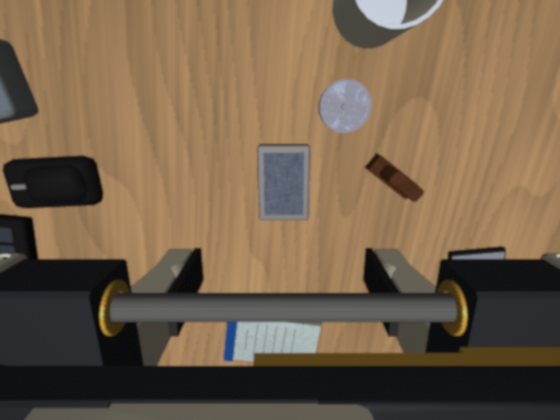

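The wrist view shows the ink pad at (284,182), the tin at (345,106) and the bar stamp at (395,178). The jaws are square to the pad. I'll come down partway for a second view to check its height.

```bash
python3 -m inch '1 -.1 .4 -4 0 0 0;1 -.1 .4 -9 0 0 0;1 -.1 .4 -12 0 0 0;1 -.1 .4 -12 0 0 0'
python3 look.py w2 ink_pad:.02 bar_stamp:.062
```

```text
t: 3.4
eef_pos: [0.5701, -0.3369, 0.1042]
ee_rot: [3.14, -0.004, -3.041]
force: [0.3, 0.1, 0.2]
width: 0.0875
tcp [ 0.571 -0.337  0.106] [ 179.989   -0.088 -174.206] 3.45 cam [ 0.579 -0.419  0.262]
ink_pad pin [282. 208.] 0.86 [ 0.57  -0.335  0.   ]
   region 0.94 [241. 156. 320. 266.] centre [ 0.572 -0.337] size [0.060615409165620804, 0.09169895201921463] long-axis deg -84.3
   region 0.8 [399. 167. 497. 248.] centre [ 0.464 -0.364] size [0.0200999453663826, 0.07604066282510757] long-axis deg -29.1
```

```bash
python3 -m inch '1 .1 0 -4 0 0 0;1 .1 0 -8 0 0 0;1 .1 0 -10.1 0 0 0;1 .1 0 -10.1 0 0 0;0 .1 0 -10.1 0 0 0;0 .1 0 -10.1 0 0 0;0 .1 0 -10.1 0 0 0;0 .1 0 -10.1 0 0 0;0 .1 0 -10.1 0 0 0' 20
python3 -m inch '0 0 0 5 0 0 0;0 0 0 8 0 0 0;0 0 0 8 0 0 0'
```

```text
t: 4.78
eef_pos: [0.5739, -0.3379, 0.0087]
ee_rot: [-3.14, 0.003, -3.04]
force: [-3.0, 1.4, 6.2]
width: 0.0594
t: 5.15
eef_pos: [0.5757, -0.3384, 0.0918]
ee_rot: [-3.138, 0.008, -3.04]
force: [0.3, 0.7, -1.8]
width: 0.0597
```

```bash
python3 -m inch '0 0 6 8 0 0 10;0 0 12 15 0 0 20;0 0 18 15 0 0 30;0 0 24 15 0 0 40;0 0 30 15 0 0 50;0 0 35 15 0 0 60;0 0 35 15 0 0 70;0 0 35 15 0 0 79;0 0 35 15 0 0 79;0 0 35 15 0 0 79;0 0 35 15 0 0 79'
python3 look.py w3 slip_pad:.014 calculator:.023 ink_pad:.1
```

```text
t: 6.52
eef_pos: [0.5756, 0.011, 0.2415]
ee_rot: [-3.138, 0.008, -1.664]
force: [-0.4, -0.3, -1.7]
width: 0.0595
tcp [0.576 0.011 0.242] [-179.793    0.471  -95.309] 6.575 cam [0.657 0.002 0.4  ]
slip_pad pin [378. 173.] 0.82 [ 0.566 -0.105  0.   ]
   region 0.91 [348. 120. 418. 228.] centre [ 0.566 -0.105] size [0.08108370006084442, 0.12690819799900055] long-axis deg -2.4
calculator pin [183. 181.] 0.79 [0.578 0.14  0.   ]
   region 0.78 [140. 130. 221. 234.] centre [0.581 0.132] size [0.08121562004089355, 0.1272757351398468] long-axis deg -5.2
ink_pad pin [285. 262.] 0.69 [0.454 0.021 0.   ]
   region 0.56 [222. 186. 346. 349.] centre [0.527 0.017] size [0.11666615307331085, 0.11991146951913834] long-axis deg 84.7
```

View pics/w3.png

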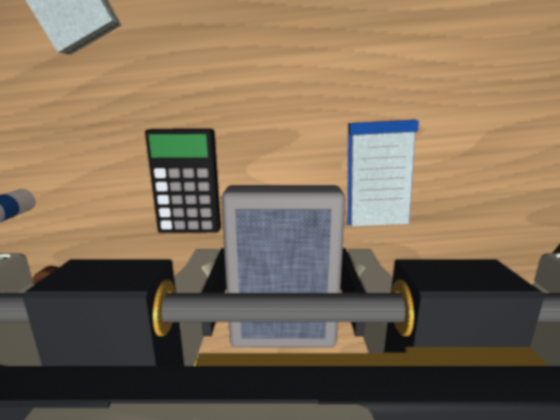

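The picture shows the calculator at (183,181) and the slip pad at (382,174), with the ink pad held squarely between the jaws. Next I lower it into place at the midpoint.

```bash
python3 -m inch '0 -.25 .15 -6 0 0 0;0 -.25 .15 -12 0 0 0;0 -.25 .15 -17 0 0 0;0 -.25 .15 -21 0 0 0;0 -.25 .15 -22.6 0 0 0;0 -.25 .15 -23.2 0 0 0;0 -.25 .15 -23.2 0 0 0;0 -.25 .15 -23.2 0 0 0'
```

```text
t: 7.88
eef_pos: [0.5743, 0.0133, 0.0113]
ee_rot: [-3.135, 0.009, -1.661]
force: [0.3, 0.4, -1.3]
width: 0.0594
```

```bash
python3 -m inch '0 0 0 -.3 0 0 0;0 0 0 -.4 0 0 0;0 0 0 -.4 0 0 0;.85 0 0 -.4 0 0 0;.85 0 0 -.4 0 0 0;.85 0 0 -.4 0 0 0;.85 0 0 -.4 0 0 0'
python3 -m inch '.85 0 0 6 0 0 0;.85 0 0 12 0 0 0;.85 0 0 18 0 0 0;.85 0 0 18 0 0 0'
python3 look.py w4 ink_pad:.02
```

```text
t: 8.75
eef_pos: [0.5742, 0.0132, 0.0072]
ee_rot: [-3.135, 0.009, -1.661]
force: [-0.7, 0.5, -1.4]
width: 0.0746
t: 9.25
eef_pos: [0.5772, 0.0138, 0.193]
ee_rot: [-3.126, 0.012, -1.661]
force: [-0.4, 0.9, -0.5]
width: 0.0745
tcp [0.575 0.014 0.19 ] [-179.372    0.658  -95.184] 9.3 cam [0.657 0.005 0.352]
ink_pad pin [283. 189.] 0.69 [0.573 0.016 0.   ]
   region 0.65 [255. 149. 317. 234.] centre [0.574 0.014] size [0.060321249067783356, 0.0914783850312233] long-axis deg -5.8
```

View pics/w4.png

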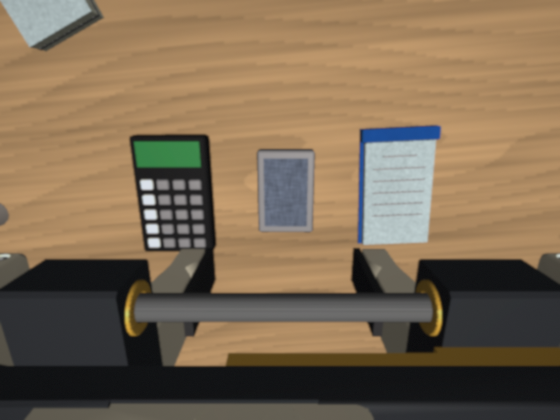

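The ink pad lies flat and released at pixel (285,190), midway at (0.574, 0.014) with yaw -5.8° against the calculator's -5.2°. Now the round stamp.

```bash
python3 -m inch '1 -2 6 5 -.6 .7 0;1 -4 12 5 -.6 .7 0;1 -6 18 5 -.6 .7 0;1 -8 24 5 -.6 .7 0;1 -10.9 30 5 -.6 .7 0;1 -10.9 33.2 5 -.6 .7 0;1 -10.9 33.2 5 -.6 .7 0;1 -10.9 33.2 5 -.6 .7 0'
python3 look.py w5 round_stamp:.075 glue_stick:.11 coin_tube:.055
```

```text
t: 10.4
eef_pos: [0.4639, 0.3447, 0.2348]
ee_rot: [3.134, -0.005, -1.661]
force: [0.6, -0.9, -0.3]
width: 0.0876
tcp [0.464 0.344 0.235] [179.582  -0.254 -95.223] 10.45 cam [0.547 0.338 0.392]
round_stamp pin [280. 179.] 0.73 [0.457 0.348 0.   ]
   region 0.56 [264. 162. 297. 205.] centre [0.468 0.345] size [0.03225387632846832, 0.043715864419937134] long-axis deg -6.2
glue_stick pin [272.  76.] 0.75 [0.576 0.346 0.   ]
   region 0.73 [249.  46. 282.  90.] centre [0.572 0.35 ] size [0.028411081060767174, 0.032004401087760925] long-axis deg 0.8
coin_tube pin [201. 130.] 0.61 [0.524 0.435 0.   ]
   region 0.56 [175. 121. 210. 149.] centre [0.524 0.429] size [0.025295576080679893, 0.037846531718969345] long-axis deg -81.6
```

View pics/w5.png

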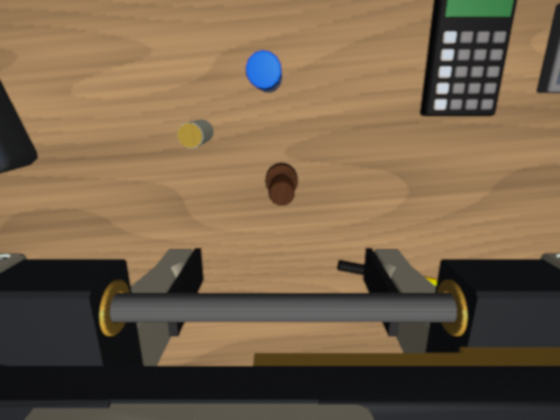

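The picture shows the round stamp with its handle top at (282,191), the glue cap at (264,69) and the coin tube at (190,134). I'll come partly down for a second view and work out the axis and height from both.

```bash
python3 - <<'E'
from h import *
f=grab_frame('wrist'); np.save('f5.npy',f,allow_pickle=True)
E
python3 -m inch '1 0 .2 -4 .4 -.3 0;1 0 .2 -9.5 .4 -.3 0;1 0 .2 -9.5 .4 -.3 0;1 0 .2 -9.5 .4 -.3 0'
python3 look.py w6 round_stamp:.075
python3 - <<'E'
from h import *
np.set_printoptions(precision=4,suppress=True)
f1=np.load('f5.npy',allow_pickle=True).item(); f=grab_frame('wrist')
r=regions_of('wrist','round_stamp')[0];b=r['bbox'];print(b)
c=[np.mean(np.nonzero(r['pixels'][int(b[3])-6])[0]),b[3]]
print('near top edge tri',tri(f1,(282,205),f,c))
for F,bb in((f1,(264,162,297,205)),(f,b)):
    m=(bb[0]+bb[2])/2
    print('top centre x from near edge',onz(F,(m,bb[3]),.075)+[.014,0,0],'base far edge',onz(F,(m,bb[1]),.018)-[.02,0,0],'w base',onz(F,(bb[0],bb[1]+12),.018)-onz(F,(bb[2],bb[1]+12),.018))
d=f['pixels'];cv2.imwrite('pics/w6c.png',cv2.resize(d[100:330,180:380,::-1],None,fx=2.5,fy=2.5))
E
```

```text
t: 11.3
eef_pos: [0.4658, 0.3473, 0.1437]
ee_rot: [-3.141, 0.007, -1.662]
force: [1.0, 1.1, 0.5]
width: 0.0875
tcp [0.466 0.348 0.144] [-179.94     0.454  -95.241] 11.35 cam [0.548 0.339 0.302]
round_stamp pin [284. 205.] 0.73 [0.455 0.348 0.   ]
   region 0.83 [264. 185. 307. 241.] centre [0.47  0.346] size [0.03101346455514431, 0.047815799713134766] long-axis deg -5.2
[265.7, 183.8, 307.1, 243.6]
near top edge tri (array([0.4483, 0.3471, 0.0788]), np.float64(0.0009101356948144683))
top centre x from near edge [0.4612 0.3483 0.075 ] base far edge [0.4619 0.3453 0.018 ] w base [0.0037 0.039  0.    ]
top centre x from near edge [0.4606 0.3474 0.075 ] base far edge [0.4598 0.3443 0.018 ] w base [0.0034 0.0377 0.    ]
```

View pics/w6c.png

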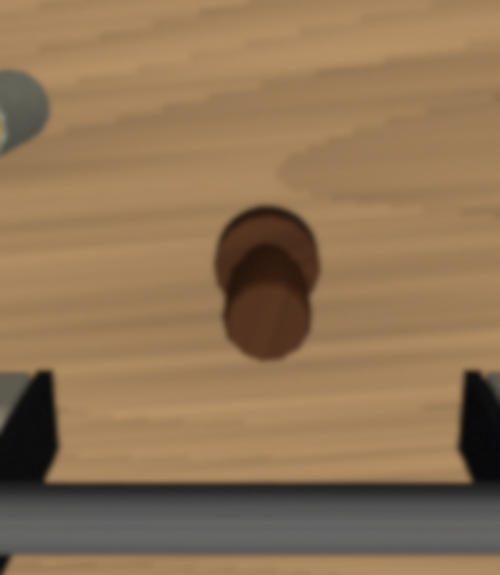

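```bash
python3 -m inch '1 -.5 -.15 -3 -.4 .1 0;1 -.5 -.15 -7 -.4 .1 0;1 -.5 -.15 -10 -.4 .1 0;1 -.5 -.15 -10.6 -.4 .1 0;1 -.5 -.15 -10.6 -.4 .1 0;0 -.5 -.15 -10.6 -.4 .1 0;0 -.5 -.15 -10.6 -.4 .1 0;0 -.5 -.15 -10.6 -.4 .1 0;0 -.5 -.15 -10.6 -.4 .1 0;0 -.5 -.15 -10.6 -.4 .1 0;0 -.5 -.15 -10.6 -.4 .1 0' 15
```

```text
t: 12.92
eef_pos: [0.4604, 0.3458, 0.0374]
ee_rot: [3.141, 0.001, -1.663]
force: [1.1, 0.3, 0.0]
width: 0.0331
```

```bash
python3 -m inch '0 0 0 0 0 0 0;0 0 0 0 0 0 0;0 0 0 0 0 0 0'
python3 -m inch '0 0 0 2 0 0 0;0 0 0 6 0 0 0;0 0 0 12 0 0 0;0 0 0 15 0 0 0;0 0 0 15 0 0 0;0 0 0 15 0 0 0'
```

```text
t: 13.3
eef_pos: [0.4604, 0.3458, 0.0374]
ee_rot: [3.141, 0.001, -1.663]
force: [0.4, 0.9, -1.2]
width: 0.0278
t: 14.05
eef_pos: [0.4598, 0.3453, 0.1865]
ee_rot: [3.14, -0.0, -1.663]
force: [-0.1, 0.9, -1.9]
width: 0.0275
```

```bash
python3 -m inch '0 2 -5 0 0 0 0;0 4 -10 0 0 0 0;0 6 -16 0 0 0 0;0 8 -22 0 0 0 0;0 10 -28 0 0 0 0;0 11.4 -33.1 0 0 0 0;0 11.4 -33.1 0 0 0 0;0 11.4 -33.1 -4 0 0 0;0 11.4 -33.1 -8 0 0 0;0 11.4 -33.1 -8 0 0 0;0 11.4 -33.1 -8 0 0 0'
python3 look.py w7 ink_pad:.02 round_stamp:.02
```

```text
t: 15.42
eef_pos: [0.5743, 0.0147, 0.1071]
ee_rot: [3.14, -0.001, -1.662]
force: [0.4, 0.9, -0.3]
width: 0.0277
tcp [0.575 0.015 0.108] [179.978   0.003 -95.221] 15.475 cam [0.657 0.007 0.265]
ink_pad pin [286. 206.] 0.67 [0.573 0.012 0.   ]
   region 0.87 [246. 155. 325. 248.] centre [0.582 0.013] size [0.060359030961990356, 0.07617482542991638] long-axis deg -6.3
round_stamp pin [423. 202.] 0.75 [ 0.566 -0.105  0.   ]
   region 0.95 [251. 212. 314. 327.] centre [0.538 0.018] size [0.05220690742135048, 0.07471081614494324] long-axis deg -3.6
```

View pics/w7.png

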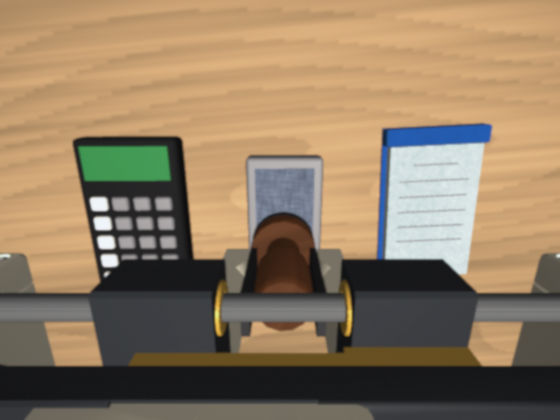

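The stamp hangs upright in the jaws over the pad at (285,250), and the pad hasn't moved. I'll set it down.

```bash
python3 -m inch '0 0 -.1 -2.5 0 0 0;0 0 -.1 -4.2 0 0 0;0 0 -.1 -4.7 0 0 0;0 0 -.1 -5 0 0 0;0 0 -.1 -5 0 0 0;0 0 -.1 -5 0 0 0'
```

```text
t: 16.42
eef_pos: [0.5748, 0.0137, 0.0584]
ee_rot: [-3.141, 0.001, -1.663]
force: [-0.5, 0.1, -1.6]
width: 0.0275
```

```bash
python3 -m inch '0 0 0 -.15 0 0 0;0 0 0 -.15 0 0 0;.6 0 0 -.15 0 0 0;.6 0 0 -.15 0 0 0;.6 0 0 -.15 0 0 0;.6 0 0 -.15 0 0 0'
python3 -m inch '.6 0 0 2 0 0 0;.6 0 0 6 0 0 0;.6 0 0 12 0 0 0;.6 0 0 18 0 0 0;.6 0 0 18 0 0 0;.6 0 0 18 0 0 0'
python3 look.py w8 ink_pad:.02 round_stamp:.095
```

```text
t: 17.18
eef_pos: [0.5748, 0.0137, 0.0568]
ee_rot: [-3.141, 0.001, -1.663]
force: [-0.1, 0.1, -0.6]
width: 0.0522
t: 17.92
eef_pos: [0.5745, 0.0138, 0.2369]
ee_rot: [-3.141, 0.002, -1.663]
force: [0.0, -0.4, -0.7]
width: 0.0528
tcp [0.574 0.014 0.236] [179.971   0.049 -95.267] 17.975 cam [0.656 0.006 0.395]
ink_pad pin [281. 173.] 0.96 [0.576 0.016 0.   ]
   region 0.83 [256. 139. 312. 215.] centre [0.574 0.015] size [0.06062733009457588, 0.08936924487352371] long-axis deg -5.3
round_stamp pin [283. 180.] 0.78 [0.568 0.014 0.   ]
   region 0.73 [268. 165. 299. 206.] centre [0.582 0.014] size [0.031583309173583984, 0.043209802359342575] long-axis deg -5.3
```

View pics/w8.png

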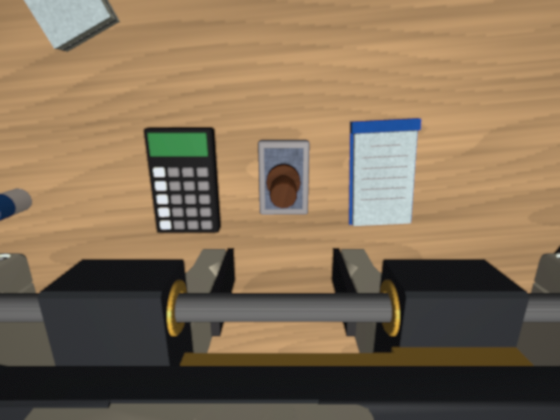

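The round stamp stands upright on the middle of the pad at pixel (283,185), computed as (0.574, 0.014). Next the glue stick.

```bash
python3 -m inch '1 0 6 0 0 0 0;1 0 12 0 0 0 0;1 0 18 0 0 0 0;1 0 24 0 0 0 0;1 0 30 0 0 0 0;1 0 33.5 -3 0 0 0;1 0 33.5 -3 0 0 0;1 0 33.5 -3 0 0 0'
python3 look.py w9 glue_stick:.11
python3 - <<'E'
from h import *
f=grab_frame('wrist');b=regions_of('wrist','glue_stick')[0]['bbox'];m=(b[0]+b[2])/2
f1=np.load('f5.npy',allow_pickle=True).item()
print('far cap edge/near cap edge at .11',onz(f,(m,b[1]),.11),onz(f,(m,b[3]),.11),'near-edge tri? cap left pts',tri(f1,(264,49),f,(m,b[1])))
E
```

```text
t: 19.18
eef_pos: [0.5743, 0.3483, 0.2051]
ee_rot: [3.14, -0.001, -1.662]
force: [-0.5, -0.2, 0.3]
width: 0.0875
tcp [0.575 0.348 0.206] [179.951  -0.015 -95.273] 19.225 cam [0.657 0.341 0.363]
glue_stick pin [282. 178.] 0.63 [0.576 0.348 0.   ]
   region 0.92 [266. 165. 299. 226.] centre [0.584 0.35 ] size [0.0281110517680645, 0.04835145175457001] long-axis deg -5.3
far cap edge/near cap edge at .11 [0.60967067 0.34405586 0.11      ] [0.56036537 0.34866493 0.11      ] near-edge tri? cap left pts (array([0.59849418, 0.34746847, 0.05074101]), np.float64(0.004955460945173994))
```

View pics/w9.png

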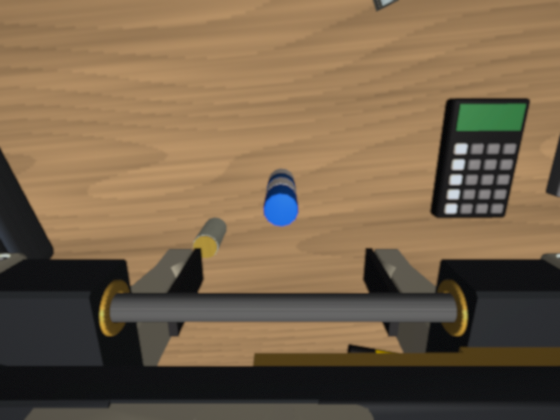

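The glue cap is at (281,208), axis about (0.575, 0.349), directly under the TCP. I'll go down and grip gently.

```bash
python3 -m inch '1 0 .1 -5 0 0 0;1 0 .1 -10 0 0 0;1 0 .1 -14 0 0 0;1 0 .1 -14 0 0 0;0 0 .1 -14 0 0 0;0 0 .1 -14 0 0 0;0 0 .1 -14 0 0 0;0 0 .1 -14 0 0 0;0 0 .1 -14 0 0 0;0 0 .1 -14 0 0 0;0 0 .1 -14 0 0 0;0 0 .1 -14 0 0 0' 12
python3 -m inch '0 0 0 0 0 0 0;0 0 0 2 0 0 0;0 0 0 6 0 0 0;0 0 0 12 0 0 0;0 0 0 14 0 0 0;0 0 0 14 0 0 0'
```

```text
t: 20.92
eef_pos: [0.5748, 0.3488, 0.0666]
ee_rot: [3.141, 0.001, -1.664]
force: [0.2, 0.4, 0.3]
width: 0.0295
t: 21.68
eef_pos: [0.5755, 0.3495, 0.2088]
ee_rot: [-3.139, 0.004, -1.664]
force: [0.1, -1.0, -1.5]
width: 0.0299
```

```bash
python3 -m inch '0 2 -5 0 0 0 0;0 4 -10 0 0 0 0;0 5 -16 0 0 0 0;0 6 -22 0 0 0 0;0 7 -28 0 0 0 0;0 7.4 -34.3 0 0 0 0;0 7.4 -34.3 0 0 0 0;0 7.4 -34.3 0 0 0 0;0 7.4 -34.3 -6 0 0 0;0 7.4 -34.3 -11 0 0 0;0 7.4 -34.3 -13 0 0 0;0 7.4 -34.3 -13.5 0 0 0'
python3 -m inch '0 0 0 0 0 0 0'
```

```text
t: 23.18
eef_pos: [0.6481, 0.0077, 0.0714]
ee_rot: [3.14, 0.003, -1.662]
force: [-0.3, -0.4, 0.0]
width: 0.0298
t: 23.3
eef_pos: [0.6485, 0.0087, 0.0717]
ee_rot: [3.141, 0.003, -1.66]
force: [-0.2, 0.3, -0.0]
width: 0.0298
```

```bash
python3 -m inch '0 .1 -.2 -.4 0 0 0;0 .1 -.2 -.5 0 0 0;0 .1 -.2 -.55 0 0 0;0 .1 -.2 -.55 0 0 0;.6 .1 -.2 -.55 0 0 0;.6 .1 -.2 -.55 0 0 0;.6 .1 -.2 -.55 0 0 0;.6 .1 -.2 -.55 0 0 0'
python3 -m inch '.6 0 0 2 0 0 0;.6 0 0 6 0 0 0;.6 0 0 12 0 0 0;.6 0 0 17 0 0 0;.6 0 0 17 0 0 0;.6 0 0 17 0 0 0'
python3 look.py w10 glue_stick:.11 ink_pad:.02
```

```text
t: 24.3
eef_pos: [0.6495, 0.0066, 0.0663]
ee_rot: [3.141, 0.003, -1.66]
force: [0.1, -1.0, 0.1]
width: 0.0527
t: 25.05
eef_pos: [0.6491, 0.0067, 0.236]
ee_rot: [3.14, 0.003, -1.661]
force: [-0.8, 0.3, -0.6]
width: 0.0528
tcp [0.649 0.007 0.235] [179.847   0.151 -95.143] 25.1 cam [ 0.731 -0.001  0.394]
glue_stick pin [284. 171.] 0.68 [0.653 0.006 0.   ]
   region 0.71 [269. 161. 298. 213.] centre [0.658 0.007] size [0.028496894985437393, 0.04680043086409569] long-axis deg -5.2
ink_pad pin [283. 233.] 0.97 [0.571 0.015 0.   ]
   region 0.68 [260. 198. 310. 268.] centre [0.576 0.014] size [0.05950162559747696, 0.0917218029499054] long-axis deg -5.1
```

View pics/w10.png

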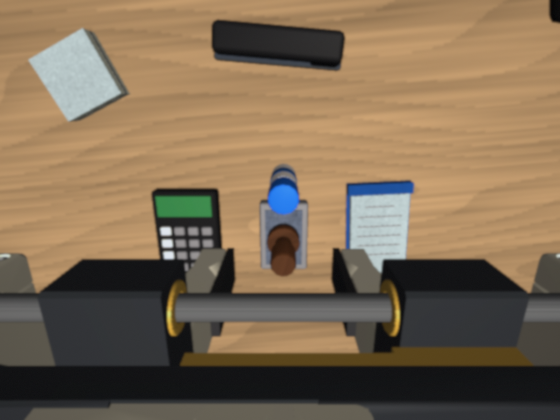

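The glue stick is upright just behind the pad, cap at (283,198), and the round stamp still stands on the pad. Now the bar stamp.

```bash
python3 -m inch '1 -2 -3 0 0 0 -10;1 -4 -6 0 0 0 -20;1 -6 -9 0 0 0 -30;1 -8 -13 0 0 0 -40;1 -10 -17 0 0 0 -50;1 -12 -21 0 0 0 -60;1 -15 -25 0 0 0 -70;1 -17 -29 0 0 0 -80;1 -19 -33 0 0 0 -90;1 -20.6 -36.7 0 0 0 -100;1 -20.6 -36.7 0 0 0 -110;1 -20.6 -36.7 0 0 0 -120'
python3 -m inch '1 0 0 -3 0 0 0;1 0 0 -3 0 0 0;1 0 0 -3 0 0 0'
python3 look.py w11 bar_stamp:.062
```

```text
t: 26.8
eef_pos: [0.4424, -0.3611, 0.2342]
ee_rot: [3.139, 0.001, 2.521]
force: [1.0, -0.2, 0.6]
width: 0.0879
t: 27.18
eef_pos: [0.4427, -0.3614, 0.2047]
ee_rot: [3.139, 0.001, 2.522]
force: [0.3, 0.7, 0.4]
width: 0.0878
tcp [ 0.443 -0.361  0.205] [179.857   0.098 144.487] 27.225 cam [ 0.394 -0.429  0.362]
   region 0.95 [256. 173. 313. 208.] centre [ 0.441 -0.363] size [0.03181825950741768, 0.0522545725107193] long-axis deg -31.1
```

View pics/w11.png

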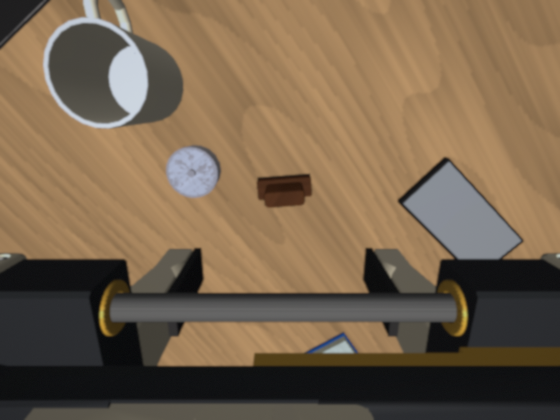

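```bash
cat > bar.py <<'E'
from h import *
np.set_printoptions(precision=4,suppress=True)
f=grab_frame('wrist');m=regions_of('wrist','bar_stamp')[0]['pixels'];s=telemetry.get_state()
cols=np.nonzero(m.any(0))[0];ok=cols[8:-8]
far=np.array([[c+.0,np.nonzero(m[:,c])[0].min()-.5] for c in ok]);
mid=cols[16:-16];near=np.array([[c+.0,np.nonzero(m[:,c])[0].max()+.5] for c in mid])
base=np.array([[c,np.nonzero(m[:,c])[0].mean()] for c in (cols[0],cols[-1])])
for n,P,z in(('far base top edge',far,.02),('near handle top edge',near,.062)):
    W=np.array([onz(f,p,z)[:2] for p in P]);d=cv2.fitLine(W.astype(np.float32),cv2.DIST_HUBER,0,.01,.01).ravel()
    print(n,'mid',W.mean(0),'deg',np.degrees(np.arctan2(d[1],d[0]))%180)
hc=np.nonzero(m[int(near[:,1].mean())-3])[0];print('handle ends',hc[0],hc[-1],[onz(f,(c,near[:,1].mean()-3),.062)[:2] for c in(hc[0]-.5,hc[-1]+.5)])
print('base ends',cols[0],cols[-1],[onz(f,p,.02)[:2] for p in base],s['eef_pos'],np.degrees(s['ee_rot']))
E
python3 bar.py
python3 -m inch '1 0 0 -3 0 0 0;1 0 0 -7.5 0 0 0;1 0 0 -7.5 0 0 0;1 0 0 -7.5 0 0 0'
python3 bar.py; python3 look.py w12 bar_stamp:.062; python3 -c "
import cv2;cv2.imwrite('pics/w12c.png',cv2.resize(cv2.imread('pics/w12.png')[130:300,180:400],None,fx=3,fy=3))"
```

```text
far base top edge mid [ 0.4363 -0.3685] deg 148.99507
near handle top edge mid [ 0.4492 -0.3505] deg 147.92719
handle ends 265 303 [array([ 0.4633, -0.3644]), array([ 0.4324, -0.3423])]
base ends 257 312 [array([ 0.4673, -0.3768]), array([ 0.4184, -0.3418])] [ 0.4428 -0.3612  0.205 ] [179.8331   0.1128 144.4609]
t: 27.92
eef_pos: [0.4437, -0.3618, 0.1316]
ee_rot: [3.139, 0.004, 2.522]
force: [1.1, -1.5, 0.8]
width: 0.0875
far base top edge mid [ 0.4363 -0.3698] deg 149.15178
near handle top edge mid [ 0.4496 -0.3512] deg 150.88258
handle ends 260 310 [array([ 0.4639, -0.3645]), array([ 0.4324, -0.342 ])]
base ends 251 319 [array([ 0.4675, -0.3771]), array([ 0.4199, -0.3415])] [ 0.444  -0.3618  0.132 ] [179.8121   0.2876 144.4878]
tcp [ 0.444 -0.362  0.132] [179.806   0.282 144.482] 28.075 cam [ 0.395 -0.429  0.29 ]
bar_stamp pin [288. 201.] 0.89 [ 0.444 -0.356  0.   ]
   region 0.89 [253. 188. 322. 239.] centre [ 0.439 -0.365] size [0.03417038172483444, 0.05172790214419365] long-axis deg -30.3
```

View pics/w12c.png

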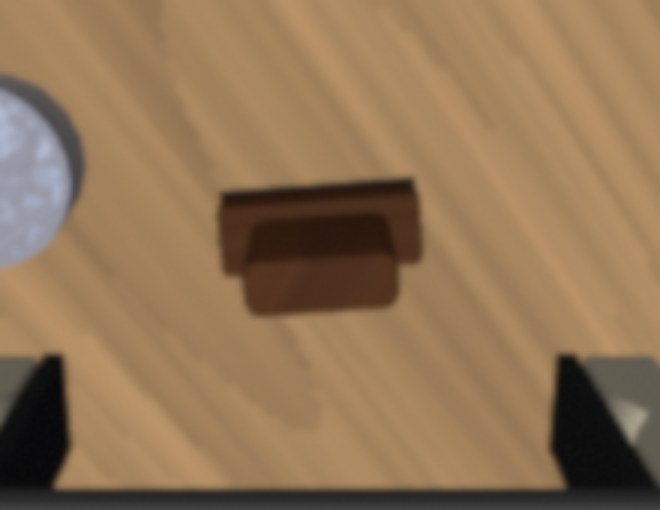

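The crop shows the bar stamp upright with its long axis at about 149° and its centre near (0.445, -0.357). The tin is well clear of the jaw. I'll grip it across the 40 mm handle ends.

```bash
python3 -m inch '.75 .1 .5 -2 0 0 4.5;.75 .1 .5 -5 0 0 4.5;.75 .1 .5 -9 0 0 4.5;.75 .1 .5 -10.5 0 0 4.5;.75 .1 .5 -10.5 0 0 4.5;0 .1 .5 -10.5 0 0 4.5;0 .1 .5 -10.5 0 0 4.5;0 .1 .5 -10.5 0 0 4.5;0 .1 .5 -10.5 0 0 4.5;0 .1 .5 -10.5 0 0 4.5;0 .1 .5 -10.5 0 0 4.5' 15
python3 -m inch '0 0 0 0 0 0 0;0 0 0 0 0 0 0;0 0 0 2 0 0 0;0 0 0 6 0 0 0;0 0 0 12 0 0 0;0 0 0 17 0 0 0;0 0 0 17 0 0 0'
```

```text
t: 29.55
eef_pos: [0.4449, -0.3567, 0.0271]
ee_rot: [3.138, 0.005, 2.6]
force: [-0.0, 1.8, 5.8]
width: 0.0402
t: 30.42
eef_pos: [0.447, -0.3578, 0.2016]
ee_rot: [3.137, 0.013, 2.601]
force: [0.2, 0.5, -1.8]
width: 0.0398
```

```bash
python3 -m inch '0 0 5 1 0 0 -10;0 1 11 1 0 0 -20;0 1 17 1 0 0 -30;0 2 23 1 0 0 -40;0 2 29 1 0 0 -50;0 3 35 1 0 0 -60;0 4 41 1 0 0 -64;0 4.4 46 1 0 0 -64;0 4.4 49.6 1 0 0 -64;0 4.4 49.6 1 0 0 -64;0 4.4 49.6 1 0 0 -64'
python3 look.py w13 calculator:.023 bar_stamp:.18
```

```text
t: 31.8
eef_pos: [0.4903, 0.138, 0.2105]
ee_rot: [3.139, 0.014, 1.485]
force: [-0.2, -0.6, -0.0]
width: 0.0401
tcp [0.49  0.137 0.211] [179.844   0.815  85.004] 31.85 cam [0.408 0.147 0.368]
   region 0.67 [250. 198. 328. 231.] centre [0.526 0.139] size [0.034627512097358704, 0.07786198705434799] long-axis deg 85.2
bar_stamp pin [283. 242.] 0.85 [0.571 0.128 0.   ]
   region 0.78 [232. 225. 338. 294.] centre [0.504 0.136] size [0.04601190611720085, 0.06705375760793686] long-axis deg 85.3
```

View pics/w13.png

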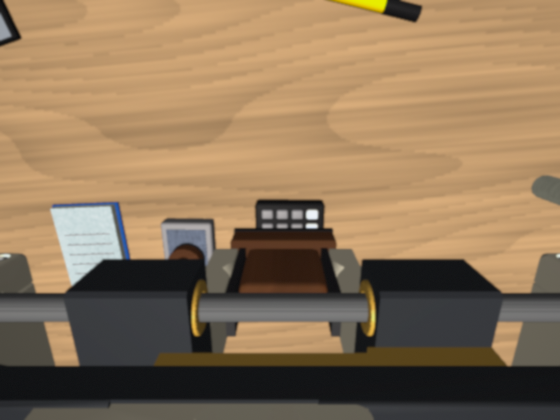

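The picture shows the bar stamp held upright in front of the calculator, whose front edge is at (290,200). The front edge is measured at x≈0.516 and the prediction was 0.516. I'll lower it.

```bash
python3 -m inch '0 .1 .1 -5 .5 0 0;0 .1 .1 -10 .5 0 0;0 .1 .1 -14 .5 0 0;0 .1 .1 -17 .5 0 0;0 .1 .1 -17.8 .5 0 0;0 .1 .1 -18 .5 0 0;0 .1 .1 -18 .5 0 0;0 .1 .1 -18 .5 0 0'
```

```text
t: 33.05
eef_pos: [0.4927, 0.1386, 0.0327]
ee_rot: [3.137, 0.003, 1.482]
force: [-0.2, -0.5, -0.6]
width: 0.0399
```

```bash
python3 -m inch '0 -.1 0 -.3 0 0 0;0 -.1 0 -.5 0 0 0;0 -.1 0 -.55 0 0 0;0 -.1 0 -.55 0 0 0;.75 -.1 0 -.55 0 0 0;.75 -.1 0 -.55 0 0 0;.75 -.1 0 -.55 0 0 0;.75 -.1 0 -.55 0 0 0'
python3 -m inch '.75 0 0 2 0 0 0;.75 0 0 6 0 0 0;.75 0 0 12 0 0 0;.75 -3 0 18 0 0 0;.75 -6 0 20 0 0 0;.75 -6 0 20 0 0 0'
python3 look.py w14 calculator:.023 bar_stamp:.062
python3 - <<'E'
from h import *
np.set_printoptions(precision=3,suppress=True)
f=grab_frame('top');save(f,'top1')
for n in N:
    r=pinpoint('top',n); print(n,r and (onz(f,r[0]['location']),round(r[0]['p'],2)))
cv2.imwrite('pics/top1c.png',cv2.resize(f['pixels'][130:290,90:480,::-1],None,fx=2,fy=2))
E
```

```text
t: 34.05
eef_pos: [0.4917, 0.1386, 0.0272]
ee_rot: [3.137, 0.003, 1.482]
force: [-0.1, -0.2, 0.5]
width: 0.0655
t: 34.8
eef_pos: [0.4312, 0.139, 0.2299]
ee_rot: [3.133, -0.001, 1.483]
force: [0.2, -0.1, -0.5]
width: 0.0659
tcp [0.431 0.139 0.228] [179.592   0.029  84.987] 34.85 cam [0.348 0.146 0.387]
calculator pin [286. 283.] 0.63 [0.582 0.13  0.   ]
   region 0.82 [254. 238. 322. 330.] centre [0.545 0.137] size [0.07772024720907211, 0.0782664567232132] long-axis deg 84.9
bar_stamp pin [287. 219.] 0.6 [0.49  0.139 0.   ]
   region 0.56 [263. 209. 312. 246.] centre [0.478 0.138] size [0.0384758785367012, 0.05215538293123245] long-axis deg 84.9
ink_pad (array([0.577, 0.014, 0.   ]), 0.92)
round_stamp (array([0.577, 0.013, 0.   ]), 0.69)
bar_stamp (array([0.49 , 0.145, 0.   ]), 0.56)
glue_stick (array([0.648, 0.01 , 0.   ]), 0.45)
slip_pad (array([ 0.562, -0.099,  0.   ]), 0.58)
calculator (array([0.58 , 0.131, 0.   ]), 0.75)
clip_tin (array([ 0.517, -0.427,  0.   ]), 0.63)
coin_tube (array([0.527, 0.433, 0.   ]), 0.63)
```

View pics/w14.png

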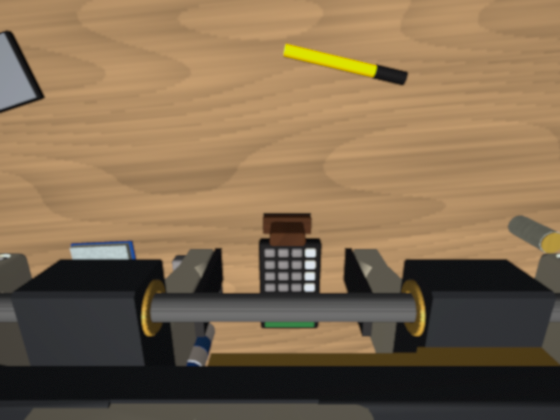

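View pics/top1c.png

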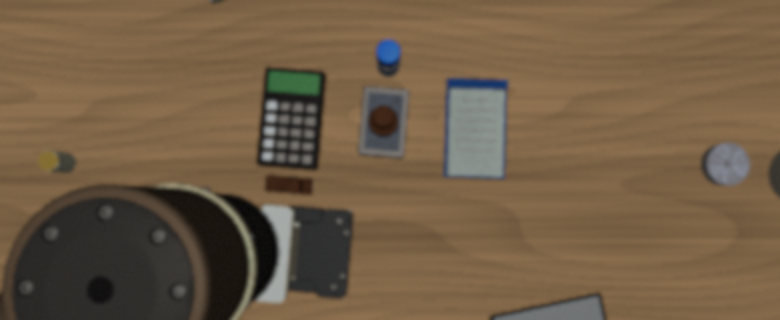

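All the pieces are in place, upright and parallel, and the arm is clear of them, so I'm handing in.

```bash
python3 -c "
from station import arm;print(arm.job_done())"
```

```text
the job is handed in; nothing more can be done
None
```

The stamping corner is set out and the job is handed in at about 35 s of the 104 s allowed; no verdict was reported. In my last checks everything stood upright and released, and none of them failed.

| Item | Where it stands | Measured | Allowed |
|---|---|---|---|
| Ink pad | Midway between slip pad and calculator, at about (0.574, 0.014) | about 0.12 m from each; turned within 1° of the calculator | 0.136 m; 0.2 rad |
| Round stamp | Upright on the middle of the pad | 1–2 mm off centre | 15 mm |
| Glue stick | Upright behind the pad | about 15 mm gap, within a few mm of centred | gap 0–50 mm; 18 mm off-line |
| Bar stamp | Upright in front of the calculator, parallel to its front edge | about 14 mm gap | gap 0–50 mm; 0.25 rad |
| Clip tin and coin tube | Left where they were | within 5 mm of the first readings, which is measuring noise | 25 mm |

The views disagreed slightly. The top camera put the bar stamp 6 mm and the slip pad 5 mm in y from the wrist-camera readings, both well within the limits.

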